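# Take the fuse tube off the keeper hook and stand it in the filling block

## Task

Press the sprung keeper of the hook open until it clicks over and stays open, then lift the hanging fuse tube off the hook. Lower it gently, eye up, into the empty socket of the wooden block until it stands on the socket's floor, and let go; leave everything else where it is.

Things in the scene. Friction and masses are not known exactly. Their poses are not given: they have to be found in the camera images.
- stand: Fixed grey steel stand. Origin: on the table, straight below the hook's bowl. Its -x axis is the open front, facing roughly the robot; z up. In mm: base plate x -50..150, y -100..100, 12 thick; two 25 square posts at x 115, y +-85; a shelf on top overhangs the hook and bars work from straight above: tilt the tool about 40 deg, fingers pointing to the stand's +x and down.
- keeper (a joint): Angle of the hook's keeper, rad: 0 shut, 0.95 fully open. Dark steel flap 60 mm long, 5 thick, hinged on the shank (stand x 30, z 325 mm, axis along y). Shut, it slopes 26 deg down to the hook's tip; it cannot swing outward, only inward: free end down and back to the shank. Over-centre spring: 4 to 5 N on the pad when shut; past 0.45 rad it snaps over to 0.95 by itself and stays.
- keeper_pad (a point): Middle of the upper face of the keeper's press pad (26 mm long, 28 wide), 42 mm from the hinge; shut it lies at stand x -10, y 0, z 312 mm, and moves with the keeper. The pad faces up and to the front. Pressing it with closed fingertips to the stand's +x and down at about 40 deg from vertical, for 25 to 30 mm beyond the touch, takes the keeper over.
- tube: Fuse tube to be moved: cream with copper ends, 32 mm diameter, 130 long, about 0.2 kg, hanging upright, underside 62 mm above the table. Origin: centre of its underside, z up. To come off: lift it 45 to 50 mm (bail just over the hook's tip; at 57 the tube's top meets the hook from below), then out along the stand's -x. Grasp 60 to 70 mm above its underside, tilted 38 to 45 deg.
- bail (a point): Middle of the top wire of the tube's bail (eye): a steel wire loop on the tube's top, wire 5 mm thick, 30 mm wide along the tube's y, standing 70 mm up from the tube's top; this point is 200 mm above the tube's underside. It hangs in the hook's bowl.
- hook_seat (a point): Top of the bar in the bowl of the hook (flat over x -8..8 mm), where the bail hangs: straight above the stand's origin, z 260 mm.
- block: Fixed wooden filling block, 170 mm along x, 80 mm along y, 35 mm high; origin at the centre of its underside. Two round sockets of 36 mm diameter, 28 mm deep, at x -40 (the empty one, nearer the robot) and x +40 (with the short tube).
- socket (a point): Centre of the floor of the block's empty socket, 7 mm above the table, 28 mm below the block's top; z up.
- short_tube: Bystander: similar tube without a bail, 32 mm diameter, 100 mm long, standing in the block's other socket; origin at its underside. Leave it.
- end_cap: Bystander: loose copper end cap, 44 mm diameter, 30 mm high, on the table between stand and block.
- jar: Bystander: white jar with a green cap, 60 mm diameter, 90 mm high, standing between stand and block, farther from the robot than the end cap.
- wrench: Bystander: wrench lying at the left side.
- screwdriver: Bystander: screwdriver lying at the right side.
- shelf_edge (a point): Middle of the lower front edge of the stand's top shelf, stand x 5, z 460 mm. The shelf runs from here back to x 140, y -100..100 mm; fixed brass caps stand on it. A thin spring strut runs beside the shank (y 10..18, z 335..380 mm).
- hook_tip (a point): Top of the hook's free tip, stand x -32, z 297 mm. The hook is a 10 mm round steel bar in the stand's plane y = 0: the shank comes down from the shelf at x 30, turns into a bowl and rises in front to this tip. The throat between tip and shank is 52 mm wide.
Not all that is in view belongs to the job. Leave any turquoise or yellow look-alike of the tube alone. Leave any green look-alike of the block alone.

How it is judged:
By the outcome, as a careful person would: the job done as asked, in the order asked, and still so for the second after the job is handed in, with the robot touching nothing.
It also fails if it takes over 64 s, if anything falls off the work surface, if the arm or the gripper's body presses on something with over 40 N, if the wrist force passes 120 N, or if a joint passes its speed limit or range.

## Robot

A 6-joint arm with a two-finger parallel gripper is mounted at the origin on the work surface. World frame = base frame: x ahead of the robot, y to its left, z up, the work surface at z = 0. Lengths are in m, angles in rad, forces in N, time in s.
With the tool pointing down it reaches from about 0.275 to 0.725 m from the base axis. Payload 5.6 kg.
Tool frame: the origin (TCP) lies at the very end of the fingers, on their centre line; the grasp point (between the pads) lies behind it (arm.grip_depth is the z of the grasp point in the tool frame, in m); z points along the fingers, y is the line along which they close (so a half turn about z gives the same grasp; the last joint's range is limited). The gripper opens to 85 mm and grips with 20 to 120 N. Pads are 22 mm wide; open, the fingers measure 114 mm over their backs; the gripper's body (76 mm by 85 mm) begins 54 mm behind the grasp point. The pads swing forward as they close: fully open they stand 13 mm farther back than shut.
Start: joints at [-0.879, 0.255, 0.108, 0, -1.424, -0.285], TCP at [0.218, -0.505, 0.231] pointing down, gripper open.
Joint ranges: [-2.95, 2.95], [-1.21, 1.97], [-1.09, 1.5], [-2.87, 1.71], [-2.94, -0.07], [-3.05, 3.05]. Speed limits (rad/s): [2.57, 2.57, 3.14, 3.14, 3.14, 3.14].

## Interface

Orientations are given as a rotation vector (axis times angle).
In Python, from plant import arm gives the robot as it stands. Calls block until the motion is done:
- arm.reach(position, orientation): joint-space move of the TCP to a pose.
- arm.movel(position, rate=0.15, frame=None, max_force=None): straight line of the TCP; frame=None keeps the orientation; rate is the mean speed in m/s. With max_force (N) it stops when the force on the tool has changed by that much, and returns True; else False.
- arm.set_joints(angles): joint-space move.
- arm.set_gripper(opening, f_grip=None): finger opening in m; f_grip is the grip in N (None keeps the last); returns when the fingers have stopped.
- arm.sleep(seconds).
- arm.inverse_kinematics(position, orientation): joint angles nearest the present ones, or None.
- arm.read_state(): the state.
- arm.grab_frame(name): name is "scene" or "top" or "wrist"; returns the picture (384x512x3 uint8, red, green, blue); there is no depth.
- arm.get_calibration(name): a dict with "fovy" (degrees; the focal length in pixels is half the picture's height over the tangent of half this angle, whatever the lens; pixels are square), "cx", "cy" (the principal point, pixels), "cam_to_world" (4x4, takes a point from camera to world coordinates); the wrist camera has in their place "mount" (4x4, takes a point from camera to tool coordinates, whose origin is the TCP and whose axes are the flange's). Camera axes: x right, y up, looking along -z (the intrinsics and any distortion apply to the point x, -y, -z); pixel columns grow to the right and rows downward; lengths in m; the calibration is good to about 2 mm. A picture is of the moment at which its call begins: read the wrist's pose just before it. get_calibration takes no time and is no camera call.
A pose or a line that the arm cannot do raises arm.Unreachable and nothing moves.
- arm.sign_off(): hands the job in; it is judged then, once.
The state is a dict: "time_s": time; "qpos": joint angles; "qd": joint speeds; "joint_torque": joint torques, N m; "tcp_pos": TCP position; "orientation": TCP orientation; "ft_force": force on the tool from outside, world axes, zero at the start; "moment": the same for the moment, N m; "width": finger opening in m; "grasp_force": force on a finger pad.
Only numpy, scipy, OpenCV 4.12 (cv2) and the standard library are available. Lean on these libraries where they do the work, as an engineer would, in place of code of your own. Each camera call takes 0.05 s, during which the arm holds its last target. There are 200 camera calls.

## Working session

There is one attempt and no reset: what is moved stays moved. The work goes in short steps, each a Python script; the robot and the scene stay as the last script left them, time stands still between calls to the robot, and variables do not carry over. Pictures are saved under pics/ and viewed, at most 11 in all, crops included, and the job is handed in when it is done.

```bash
mkdir -p pics; ls
python3 - <<'E'
from plant import arm
import cv2,numpy as np
np.set_printoptions(precision=4,suppress=True)
for n in("scene","top"):
    im=arm.grab_frame(n); cv2.imwrite(f"pics/{n}0.png",cv2.resize(im[:,:,::-1],(800,600),interpolation=cv2.INTER_CUBIC)); cv2.imwrite(f"pics/{n}_raw.png",im[:,:,::-1])
for n in("scene","top","wrist"): print(n,arm.get_calibration(n))
s=arm.read_state();print(s,arm.grip_depth)
E
```

```text
pics
scene {'fovy': 51.700468499071235, 'cx': 260.12459725594897, 'cy': 196.93691338394726, 'cam_to_world': array([[ 0.9464, -0.2523,  0.2019,  0.8029],
       [ 0.3227,  0.7689, -0.552 , -0.6356],
       [-0.016 ,  0.5875,  0.8091,  1.2043],
       [ 0.    ,  0.    ,  0.    ,  1.    ]])}
top {'fovy': 44.30840275018698, 'cx': 257.60896546385675, 'cy': 193.87067556605598, 'cam_to_world': array([[ 0.065 ,  0.9728, -0.2223,  0.2039],
       [-0.9979,  0.0633, -0.0145, -0.0116],
       [ 0.    ,  0.2227,  0.9749,  1.9203],
       [ 0.    ,  0.    ,  0.    ,  1.    ]])}
wrist {'fovy': 65.17996089358043, 'cx': 259.73799490931253, 'cy': 191.25143166948737, 'mount': array([[-0.0001,  0.9472,  0.3205,  0.0833],
       [ 1.    ,  0.    ,  0.0004, -0.0009],
       [ 0.0003,  0.3205, -0.9472, -0.1423],
       [ 0.    ,  0.    ,  0.    ,  1.    ]])}
{'time_s': 0.1, 'qpos': array([-0.8794,  0.2557,  0.1071, -0.0004, -1.4239, -0.2846]), 'qd': array([ 0.0001, -0.0015,  0.0029, -0.0002, -0.0002,  0.0012]), 'joint_torque': array([ -0.0013, -38.7603,  23.8476,   5.3779,  -0.0038,   0.    ]), 'tcp_pos': array([ 0.2175, -0.5047,  0.2305]), 'orientation': array([ 0.6345, -3.0764, -0.0026]), 'ft_force': array([-1.0869,  1.0791,  0.044 ]), 'moment': array([ 0.0309, -0.0091, -0.0704]), 'grasp_force': 0.0, 'width': 0.08526874365041083} -0.0187
```

View pics/scene0.png

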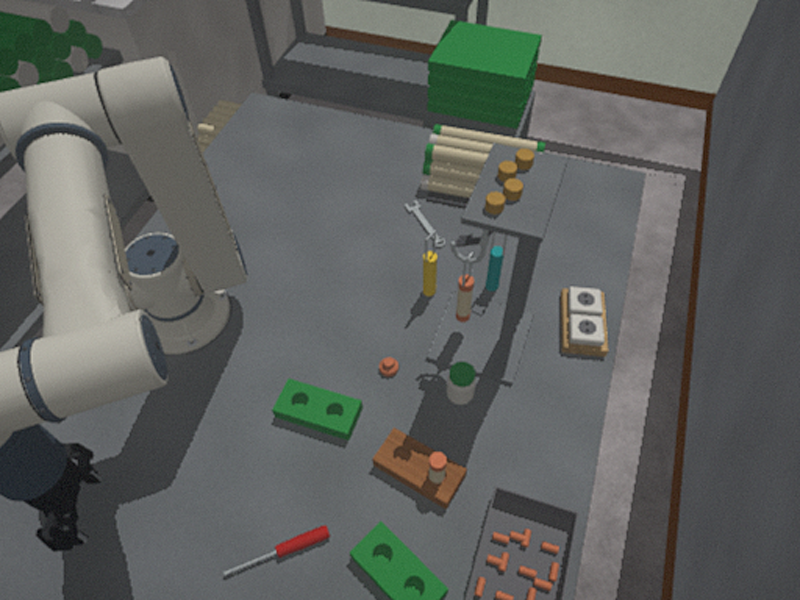

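View pics/top0.png

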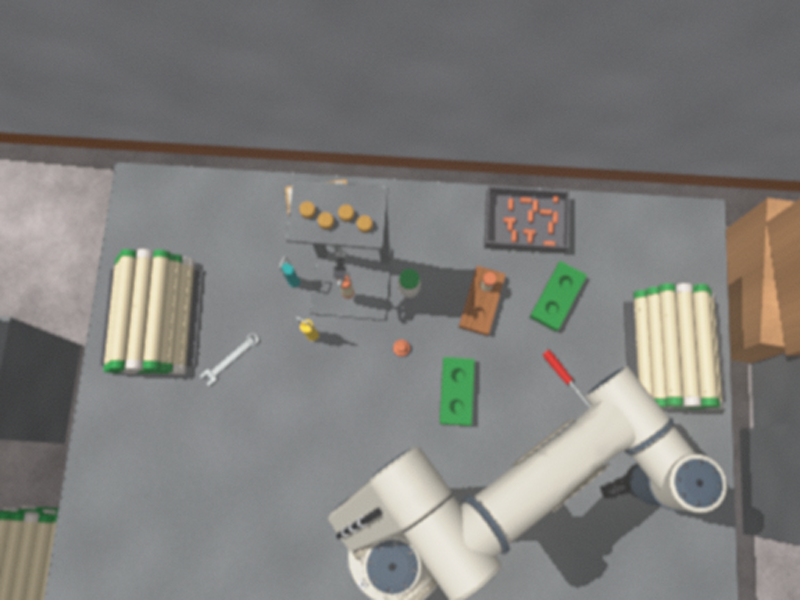

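```bash
cat > h.py <<'E'
import numpy as np, cv2, json
from plant import arm
from scipy.spatial.transform import Rotation as R
from scipy.optimize import least_squares
np.set_printoptions(precision=4,suppress=True)
def T_tool(s):
    T=np.eye(4);T[:3,:3]=R.from_rotvec(s["orientation"]).as_matrix();T[:3,3]=s["tcp_pos"];return T
def cam(n,T=None):
    c=arm.get_calibration(n); f=192/np.tan(np.radians(c["fovy"]/2))
    M=c["cam_to_world"] if n!="wrist" else T@c["mount"]
    return f,c["cx"],c["cy"],np.array(M)
def ray(C,u,v):
    f,cx,cy,M=C; d=M[:3,:3]@np.array([(u-cx)/f,-(v-cy)/f,-1]); return M[:3,3],d/np.linalg.norm(d)
def proj(C,p):
    f,cx,cy,M=C; q=M[:3,:3].T@(np.asarray(p)-M[:3,3]); return np.array([cx+f*q[0]/-q[2],cy-f*q[1]/-q[2]])
def tri(obs):
    A=np.zeros((3,3));b=np.zeros(3);rs=[ray(C,*uv) for C,uv in obs]
    for o,d in rs: P=np.eye(3)-np.outer(d,d);A+=P;b+=P@o
    p=np.linalg.solve(A,b); return p,[np.linalg.norm((np.eye(3)-np.outer(d,d))@(p-o)) for o,d in rs]
def onz(C,uv,z):
    o,d=ray(C,*uv); return o+d*(z-o[2])/d[2]
def snap(name):
    s=arm.read_state();im=arm.grab_frame("wrist");cv2.imwrite(f"pics/{name}_raw.png",im[:,:,::-1])
    np.save(f"pics/{name}_T.npy",T_tool(s));return im
E
python3 - <<'E'
from h import *
k=1.5625
S=cam("scene");T=cam("top")
P={"tubetop":((466,281),(347,282)),"socketblk_c":((420,467),(483,299)),"shorttop":((437,459),(490,277)),"jar":((462,372),(409,278)),"cap":((389,362),(402,347)),"shelfL":((462,222),(288,243)),"shelfR":((541,236),(383,249))}
for n,(a,b) in P.items():
    print(n,*tri([(S,np.array(a)/k),(T,np.array(b)/k)]))
for n,uv in {"b1":(432,358),"b2":(508,382)}.items(): print(n,onz(S,np.array(uv)/k,.012))
for n,uv in {"blkTL":(475,268),"TR":(507,272),"BL":(460,326),"BR":(488,333)}.items(): print(n,onz(T,np.array(uv)/k,.035))
E
python3 - <<'E'
import cv2,numpy as np
s=cv2.imread("pics/scene_raw.png")[135:235,258:358];t=cv2.imread("pics/top_raw.png")[150:250,180:280]
cv2.imwrite("pics/c1.png",np.hstack([cv2.resize(a,(400,400),interpolation=cv2.INTER_CUBIC) for a in(s,t)]))
E
```

```text
tubetop [0.6436 0.1532 0.1957] [np.float64(0.00380006124564911), np.float64(0.0038000612456491663)]
socketblk_c [ 0.6601 -0.1941  0.029 ] [np.float64(0.0007661132614928123), np.float64(0.0007661132614928542)]
shorttop [ 0.6965 -0.2017  0.1163] [np.float64(0.00035931262498135105), np.float64(0.0003593126249813585)]
jar [0.6871 0.0033 0.0931] [np.float64(0.00012242571365318885), np.float64(0.00012242571365310466)]
cap [0.5195 0.0116 0.0307] [np.float64(0.002369652976492375), np.float64(0.0023696529764925074)]
shelfL [0.6513 0.2538 0.3055] [np.float64(0.050063009372959565), np.float64(0.05006300937295951)]
shelfR [0.722  0.0811 0.4151] [np.float64(0.060864137631221504), np.float64(0.06086413763122143)]
b1 [0.605  0.0636 0.012 ]
b2 [0.7808 0.0573 0.012 ]
blkTL [ 0.7411 -0.1694  0.035 ]
TR [ 0.7356 -0.2545  0.035 ]
BL [ 0.5819 -0.1371  0.035 ]
BR [ 0.5681 -0.2106  0.035 ]
```

View pics/c1.png

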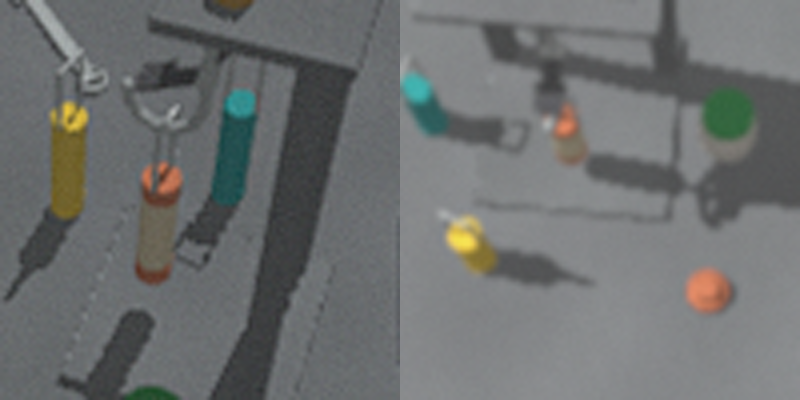

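```bash
cat >> h.py <<'E'
def orient(yaw,tilt):
    "tool z leans to +x(yaw) by tilt from straight down; tool x to the robot/down"
    c,s=np.cos(tilt),np.sin(tilt)
    z=np.array([s,0,-c]);x=np.array([-c,0,-s]);y=np.cross(z,x)
    return (R.from_euler("z",yaw)*R.from_matrix(np.c_[x,y,z])).as_rotvec()
E
python3 - <<'E'
from h import *
T=cam("top")
a,b=[onz(T,(180+(x-400)/4,150+y/4),.012) for x,y in((478,203),(668,218))]
d=(a-b)[:2];yaw=np.arctan2(-d[0],d[1]);print(a,b,np.linalg.norm(d),yaw)
m=(a+b)[:2]/2; o=m+.05*np.array([np.cos(yaw),np.sin(yaw)]);print("origin",o)
ca,sa=np.cos(yaw),np.sin(yaw);W=lambda x,y,z:np.array([o[0]+ca*x-sa*y,o[1]+sa*x+ca*y,z])
arm.set_gripper(0.0)
for i,(y,dy) in enumerate([(-.08,.16),(.08,-.16)]):
    arm.reach(W(-.17,y,.35),orient(yaw+dy,np.radians(40)))
    arm.sleep(.2);snap(f"w{i}")
    print(arm.read_state()["qpos"],arm.read_state()["time_s"])
im=np.hstack([cv2.resize(cv2.imread(f"pics/w{i}_raw.png")[:,81:431],(400,439),interpolation=cv2.INTER_CUBIC) for i in(0,1)])
cv2.imwrite("pics/w01.png",im)
E
```

```text
[0.5942 0.2547 0.012 ] [0.5912 0.0575 0.012 ] 0.19723781228229173 -0.015350503288018345
origin [0.6427 0.1554]
[ 0.7606 -0.3996 -0.5889  0.517  -0.8512 -2.4268] 3.4Traceback (most recent call last):
  File "<stdin>", line 9, in <module>
plant.Unreachable: the arm cannot take that pose within its joint ranges
```

Run:
```python
from h import *
yaw=-.015;o=np.array([.6427,.1554]);ca,sa=np.cos(yaw),np.sin(yaw);W=lambda x,y,z:np.array([o[0]+ca*x-sa*y,o[1]+sa*x+ca*y,z])
def O(y,t,f): return (R.from_rotvec(orient(y,t))*R.from_euler("z",np.pi*f)).as_rotvec()
P={"v+":(-.17,.08,.35,-.16),"v-":(-.17,-.08,.35,.16),"v+0":(-.17,.08,.35,0),"v-0":(-.17,-.08,.35,0),"pre":(-.05,0,.36,0),"press":(.01,0,.288,0),"grasp":(.01,0,.115,0),"lift":(.01,0,.165,0),"out":(-.1,0,.165,0),"out2":(-.15,0,.165,0)}
for n,(x,y,z,dy) in P.items():
  for f in(0,1):
    print(n,f,arm.inverse_kinematics(W(x,y,z),O(yaw+dy,np.radians(40),f)))
for f in(0,1):
  for yw in(-.6,-.3,0,.3): print("place",f,yw,arm.inverse_kinematics(np.array([.63,-.185,.08]),O(yw,np.radians(40),f)))
```

```text
v+ 0 None
v+ 1 [ 1.1589 -0.1146 -0.464   0.7519 -1.155  -0.0559]
v- 0 [ 0.761  -0.4    -0.589   0.5166 -0.851  -2.426 ]
v- 1 [ 0.761  -0.4    -0.589   0.5166 -0.851   0.7156]
v+0 0 [ 1.1253 -0.1758 -0.5119  0.7439 -1.0403 -3.0373]
v+0 1 [ 1.1253 -0.1758 -0.5119  0.7439 -1.0403  0.1043]
v-0 0 [ 0.8395 -0.3762 -0.6163  0.6455 -0.9371 -2.7119]
v-0 1 [ 0.8395 -0.3762 -0.6163  0.6455 -0.9371  0.4297]
pre 0 [ 0.738  -0.0699 -0.3688  0.6371 -0.8315 -2.6561]
pre 1 [ 0.738  -0.0699 -0.3688  0.6371 -0.8315  0.4855]
press 0 [ 0.6194  0.0635 -0.4394  0.7347 -0.6045 -2.7233]
press 1 [ 0.6194  0.0635 -0.4394  0.7347 -0.6045  0.4182]
grasp 0 None
grasp 1 None
lift 0 [ 0.365   0.1547 -0.7515  1.5602 -0.2408  2.8556]
lift 1 [ 0.365   0.1547 -0.7515  1.5602 -0.2408 -0.286 ]
out 0 [ 0.5017 -0.0309 -0.953   1.5161 -0.3236  2.7888]
out 1 [ 0.5017 -0.0309 -0.953   1.5161 -0.3236 -0.3528]
out2 0 [ 0.6423 -0.1183 -1.0277  1.397  -0.4101  2.7969]
out2 1 [ 0.6423 -0.1183 -1.0277  1.397  -0.4101 -0.3447]
place 0 -0.6 None
place 0 -0.3 None
place 0 0 [-0.0953  0.2637 -0.4279 -0.3244 -0.1932 -1.1789]
place 0 0.3 [-0.3147  0.3238 -0.1829 -0.7292 -0.5901 -0.4365]
place 1 -0.6 None
place 1 -0.3 None
place 1 0 [-0.0953  0.2637 -0.4279 -0.3244 -0.1932  1.9627]
place 1 0.3 [-0.3147  0.3238 -0.1829 -0.7292 -0.5901  2.7051]
```

View pics/w0_raw.png

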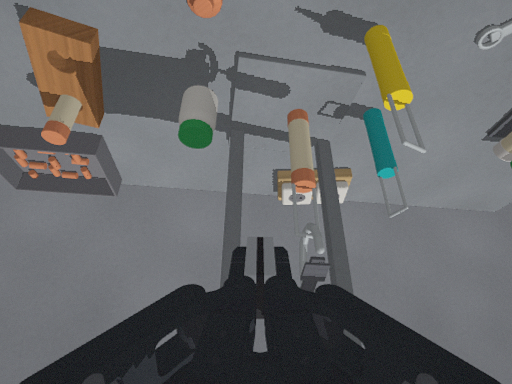

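Run:
```python
from h import *
yaw=-.015;o=np.array([.6427,.1554]);ca,sa=np.cos(yaw),np.sin(yaw);W=lambda x,y,z:np.array([o[0]+ca*x-sa*y,o[1]+sa*x+ca*y,z])
for t in (38,41,44):
  for dy in np.arange(-.6,.61,.15):
    r=[]
    for z in(.127,.177):
      g=W(0,0,z);O=orient(yaw+dy,np.radians(t));zt=R.from_rotvec(O).as_matrix()[:,2]
      q=arm.inverse_kinematics(g+.0187*zt,O);r.append(q)
    if r[0] is not None: print(t,round(dy,2),*r)
arm.reach(W(-.22,.05,.39),orient(yaw-.05,np.radians(40)))
arm.sleep(.2);snap("w1");print(arm.read_state()["time_s"])
a=cv2.imread("pics/w0_raw.png")[80:280,225:359];b=cv2.imread("pics/w1_raw.png")
cv2.imwrite("pics/w01.png",np.hstack([cv2.resize(a,(400,597),interpolation=cv2.INTER_CUBIC)]))
```

```text
38 -0.6 [ 0.6771  0.3727 -0.5396  1.0389 -0.757   2.5996] [ 0.7052  0.3247 -0.4542  0.9206 -0.847   2.7392]
38 -0.45 [ 0.6159  0.3249 -0.6288  1.1864 -0.6261  2.6287] [ 0.663   0.275  -0.5394  1.0105 -0.7164  2.8064]
38 -0.3 [ 0.5258  0.283  -0.7028  1.3711 -0.4871  2.6448] [ 0.6043  0.2312 -0.6119  1.106  -0.5796  2.8796]
38 -0.15 [ 0.3968  0.2494 -0.7543  1.6198 -0.3346  2.6292] [ 0.53    0.1951 -0.6694  1.2037 -0.4361  2.9616]
38 0.45 [ 0.4827  0.2342 -0.544   0.2229 -0.1331 -1.8293] [ 0.4893  0.1729 -0.4311  0.1112 -0.3061 -1.7197]
38 0.6 [ 0.4016  0.2546 -0.3085 -0.3161 -0.3695 -1.1296] [ 0.4086  0.195  -0.2658 -0.2427 -0.4662 -1.2137]
41 -0.6 [ 0.675   0.3748 -0.582   1.1446 -0.7647  2.4975] [ 0.7074  0.3241 -0.5018  1.0172 -0.8444  2.6445]
41 -0.45 [ 0.5988  0.3242 -0.6739  1.3293 -0.6319  2.5015] [ 0.6533  0.271  -0.593   1.1388 -0.7072  2.6881]
41 -0.3 [ 0.4845  0.2803 -0.7447  1.5689 -0.4897  2.4837] [ 0.5743  0.2239 -0.6701  1.2837 -0.5601  2.7276]
41 0.6 [ 0.3825  0.2482 -0.3139 -0.4192 -0.3301 -1.0182] [ 0.3961  0.185  -0.285  -0.3127 -0.412  -1.1395]
44 -0.6 [ 0.6721  0.3796 -0.619   1.2441 -0.7812  2.4011] [ 0.7075  0.3261 -0.5449  1.1118 -0.8497  2.5521]
44 -0.45 [ 0.5819  0.3269 -0.7111  1.4615 -0.6499  2.3845] [ 0.6407  0.27   -0.64    1.2656 -0.7088  2.5732]
44 0.6 [ 0.3532  0.2444 -0.3077 -0.5543 -0.3081 -0.8697] [ 0.378   0.1777 -0.2944 -0.4067 -0.3692 -1.0389]Traceback (most recent call last):
  File "<stdin>", line 10, in <module>
plant.Unreachable: the arm cannot take that pose within its joint ranges
```

Run:
```python
from h import *
yaw=-.015;o=np.array([.6427,.1554]);ca,sa=np.cos(yaw),np.sin(yaw);W=lambda x,y,z:np.array([o[0]+ca*x-sa*y,o[1]+sa*x+ca*y,z])
for x,y,z,dy in((-.2,.06,.38,.0),(-.19,.04,.38,.05),(-.18,.04,.37,.15),(-.17,.03,.36,.15)):
    try: arm.reach(W(x,y,z),orient(yaw+dy,np.radians(40)));break
    except arm.Unreachable: print("no",x)
arm.sleep(.2);snap("w1");print(arm.read_state()["time_s"])
S=cam("scene");T=cam("top");k=1.5625
f=lambda x,y:(258+x/4,135+y/4); g=lambda x,y:(180+(x-400)/4,150+y/4)
print("yellow",tri([(S,f(68,118)),(T,g(462,232))]),"yel bot",tri([(S,f(68,212)),(T,g(484,266))]))
print("turq",tri([(S,f(240,103)),(T,g(417,88))]))
```

```text
4.2917
yellow (array([0.5397, 0.2506, 0.1289]), [np.float64(0.0011423084200788956), np.float64(0.001142308420078905)]) yel bot (array([ 0.5367,  0.2482, -0.0108]), [np.float64(0.004778584261609845), np.float64(0.004778584261610237)])
turq (array([0.6803, 0.3081, 0.1356]), [np.float64(0.00040928756337078295), np.float64(0.0004092875633708341)])
```

View pics/w1_raw.png

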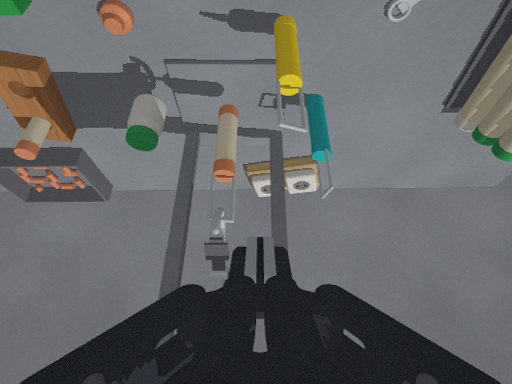

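w1 shows the cream tube at (227,142), bail (222,221), the hook's tip (217,232) and the keeper pad (217,249); yellow (287,55) and turquoise (318,125) look-alikes stand to the right. The base's front edge runs from (166,62) to (276,60). The cream tube with copper ends, hanging by its bail on the hook, is the one meant. I'll enlarge both views.

Run:
```python
import cv2,numpy as np
a=cv2.imread("pics/w0_raw.png")[100:290,260:360];b=cv2.imread("pics/w1_raw.png")[95:285,170:270]
im=np.hstack([cv2.resize(cv2.convertScaleAbs(i,alpha=1.3,beta=15),(316,600),interpolation=cv2.INTER_CUBIC) for i in(a,b)])
cv2.imwrite("pics/c2.png",im)
```

```text
(no output)
```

View pics/c2.png

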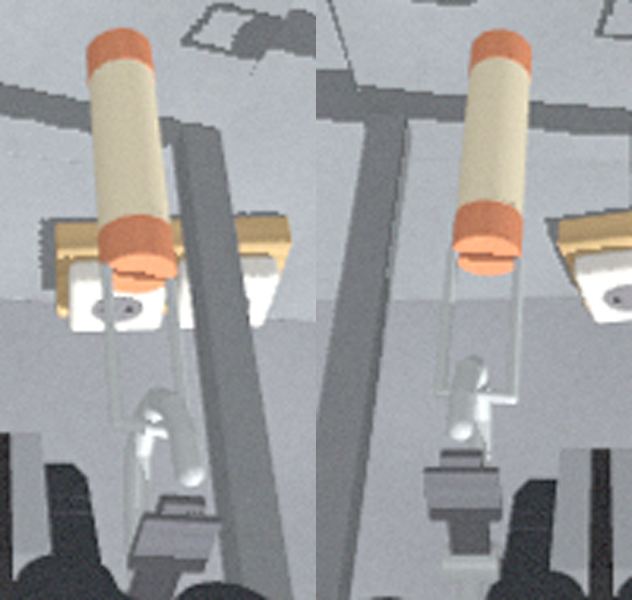

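Run:
```python
from h import *
C=[cam("wrist",np.load(f"pics/w{i}_T.npy")) for i in(0,1)]
k=600/190;f0=lambda x,y:(260+x/k,100+y/k);f1=lambda x,y:(170+(x-316)/k,95+y/k)
P={"tip":((192,478),(460,432)),"pad":((176,542),(463,491)),"padA":((147,514),(425,467)),"padB":((218,521),(500,466)),"padC":((208,570),(502,517)),"padD":((132,565),(425,515)),"bail":((149,425),(480,398)),"bailL":((112,423),(440,394)),"tubeTop":((136,258),(486,250))}
for n,(a,b) in P.items(): print(n,*tri([(C[0],f0(*a)),(C[1],f1(*b))]))
# axis planes -> tube axis xy at z .13
N=[]
for i,(p,q) in enumerate((((124,100),(131,200)),((498.5,100),(490.5,200)))):
    g=(f0,f1)[i];o,d1=ray(C[i],*g(*p));_,d2=ray(C[i],*g(*q));n=np.cross(d1,d2);n/=np.linalg.norm(n);N.append((n,n@o))
for z in(.08,.13,.19,.262):
    A=np.array([n[:2] for n,_ in N]);b=np.array([c-n[2]*z for n,c in N]);print(z,np.linalg.solve(A,b))
E1=[onz(C[1],u,.012) for u in((166,62),(276,60))];print("edge w1",E1)
print("block w0? cap", onz(C[0],(204,5),.015))
```

```text
tip [0.6107 0.1619 0.2948] [np.float64(5.706023359144772e-05), np.float64(5.7060233591520326e-05)]
pad [0.6312 0.1612 0.3102] [np.float64(0.00030494347231439046), np.float64(0.00030494347231434037)]
padA [0.6202 0.1483 0.3047] [np.float64(0.00012185540327337123), np.float64(0.00012185540327333288)]
padB [0.6258 0.1754 0.3032] [np.float64(0.000994716678081888), np.float64(0.0009947166780817087)]
padC [0.6413 0.1754 0.3169] [np.float64(0.00010976391212290563), np.float64(0.00010976391212278148)]
padD [0.6368 0.1466 0.3174] [np.float64(0.00011132405816200533), np.float64(0.00011132405816200645)]
bail [0.6527 0.1618 0.2594] [np.float64(0.0012616997156190627), np.float64(0.001261699715619113)]
bailL [0.6475 0.1457 0.2608] [np.float64(0.0004105593824675441), np.float64(0.0004105593824675834)]
tubeTop [0.6467 0.1605 0.1861] [np.float64(0.002085035102733154), np.float64(0.0020850351027329973)]
0.08 [0.645  0.1616]
0.13 [0.6462 0.1612]
0.19 [0.6476 0.1607]
0.262 [0.6494 0.1601]
edge w1 [array([0.5875, 0.0646, 0.012 ]), array([0.5869, 0.2394, 0.012 ])]
block w0? cap [0.5243 0.014  0.015 ]
```

```bash
cat >> h.py <<'E'
YAW=-.01;O0=np.array([.6425,.1612])
def W(x,y,z): return np.array([O0[0]+np.cos(YAW)*x-np.sin(YAW)*y,O0[1]+np.sin(YAW)*x+np.cos(YAW)*y,z])
E
python3 - <<'E'
from h import *
O=orient(YAW,np.radians(40));d=R.from_rotvec(O).as_matrix()[:,2]
p=W(-.0105,0,.312)
arm.set_gripper(0,20)
arm.reach(p-.05*d,O);arm.sleep(.2)
f0=arm.read_state()["ft_force"]
arm.movel(p-.012*d,rate=.1)
for s in(0,.006,.012,.018,.024,.030):
    hit=arm.movel(p+s*d,rate=.04,max_force=25);st=arm.read_state();print(s,hit,st["ft_force"]-f0,(st["tcp_pos"]-p)@d)
    if hit:break
arm.movel(p-.06*d,rate=.15)
o,_=0,0
arm.reach(W(-.18,.045,.38),orient(YAW+.05,np.radians(40)));arm.sleep(.2);snap("w2");print(arm.read_state()["time_s"])
# block views: tool down
B=np.array([.56,-.19])
for i,(x,y) in enumerate(((.50,-.13),(.56,-.25))):
    arm.reach([x,y,.30],orient(-.1,0));arm.sleep(.2);snap(f"b{i}")
print(arm.read_state()["time_s"],arm.read_state()["qpos"])
a=cv2.imread("pics/w2_raw.png")[95:285,165:265]
im=np.hstack([cv2.resize(a,(200,380),interpolation=cv2.INTER_CUBIC)]+[np.pad(cv2.resize(cv2.imread(f"pics/b{i}_raw.png"),(300,225)),((0,155),(0,0),(0,0))) for i in(0,1)])
cv2.imwrite("pics/c3.png",im)
E
```

```text
0 False [-2.9986  1.9374  2.3158] -0.00024496779336817857
0.006 False [-1.9433  0.9242  1.7313] 0.005837470955550449
0.012 False [-1.5665  1.6137  1.2637] 0.01215177383513861
0.018 False [ 0.7807  0.1577 -0.3911] 0.01854347789044068
0.024 False [ 0.5291 -0.2208  0.7371] 0.024422779662475927
0.03 False [ 0.6775  0.4939 -0.3965] 0.03039173067169751
9.525
11.9417 [-0.1639  0.3798  0.4576  0.0001 -1.6473 -1.5055]
```

View pics/c3.png

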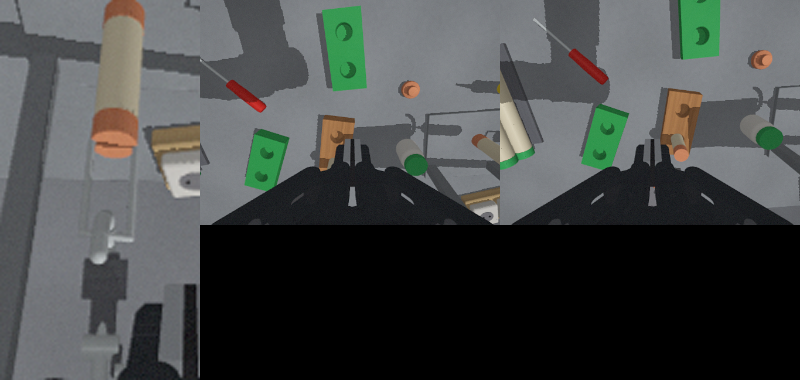

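Run:
```python
import cv2,numpy as np
a=cv2.imread("pics/b0_raw.png")[185:285,190:290];b=cv2.imread("pics/b1_raw.png")[145:245,265:365]
cv2.imwrite("pics/c4.png",np.hstack([cv2.resize(cv2.convertScaleAbs(i,alpha=1.3,beta=15),(400,400),interpolation=cv2.INTER_CUBIC) for i in(a,b)]))
```

```text
(no output)
```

View pics/c4.png

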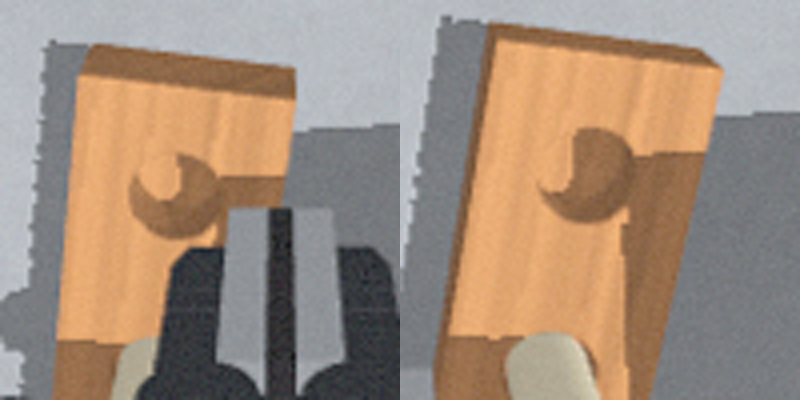

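Run:
```python
from h import *
C=[cam("wrist",np.load(f"pics/b{i}_T.npy")) for i in(0,1)]
f0=lambda x,y:(190+x/4,185+y/4);f1=lambda x,y:(265+(x-400)/4,145+y/4)
for n,(a,b) in {"sock":((174,195),(586,175)),"nl":((80,73),(497,41)),"nr":((295,99),(722,69))}.items():
    print(n,*tri([(C[0],f0(*a)),(C[1],f1(*b))]),onz(C[0],f0(*a),.035),onz(C[1],f1(*b),.035))
S=np.array([.615,-.19])
# plan check for grasp/lift/out/place
t=W(.0035,0,0)
for tl in(38,41,44):
  for dy in(.5,.6,.7,.8):
    r=[]
    for x,z in((-.10,.127),(0,.127),(0,.175),(-.1,.175),(-.2,.175),(-.2,.25)):
      O=orient(YAW+dy,np.radians(tl));q=arm.inverse_kinematics(t+W(x,0,z)-W(0,0,0)+.0187*R.from_rotvec(O).as_matrix()[:,2],O);r.append(None if q is None else q[[3,4,5]])
    print(tl,dy,*r)
for yw in(0,.2,.4,.6):
    O=orient(yw,np.radians(40));print(yw,[arm.inverse_kinematics(np.array([*S,z])+.0187*R.from_rotvec(O).as_matrix()[:,2],O) for z in(.072,.2)])
```

```text
sock [ 0.619  -0.1818  0.0341] [np.float64(0.00015390941527966215), np.float64(0.00015390941527995667)] [ 0.6184 -0.1817  0.035 ] [ 0.6189 -0.1818  0.035 ]
nl [ 0.5677 -0.2101  0.0318] [np.float64(0.00021772123998977606), np.float64(0.00021772123998978576)] [ 0.5663 -0.2095  0.035 ] [ 0.5672 -0.2102  0.035 ]
nr [ 0.5851 -0.1327  0.033 ] [np.float64(0.00017269058098971603), np.float64(0.00017269058098959582)] [ 0.5841 -0.1327  0.035 ] [ 0.5847 -0.1332  0.035 ]
38 0.5 None [-0.046  -0.2352 -1.5123] [-0.0303 -0.3564 -1.5288] [ 0.2827 -0.2246 -1.9265] [ 0.7411 -0.1741 -2.4556] [ 0.3991 -0.5082 -2.1728]
38 0.6 [-0.1318 -0.2242 -1.4049] [-0.3117 -0.3703 -1.1355] [-0.242  -0.4629 -1.2152] [-0.0809 -0.3498 -1.4593] [ 0.3467 -0.2466 -2.0145] [ 0.1976 -0.5303 -1.8698]
38 0.7 [-0.408  -0.3777 -0.9982] [-0.4625 -0.4859 -0.8794] [-0.3859 -0.5673 -0.9731] [-0.3079 -0.4699 -1.1162] [-0.0276 -0.3565 -1.5326] [-0.0172 -0.5868 -1.5442]
38 0.8 [-0.5509 -0.5032 -0.7367] [-0.5574 -0.5936 -0.6863] [-0.4855 -0.6695 -0.7808] [-0.4533 -0.584  -0.8606] [-0.3025 -0.486  -1.1207] [-0.2118 -0.6719 -1.2344]
41 0.
[... 973 characters left out ...]
0.4405 -1.532 ]
44 0.8 [-0.7969 -0.5035 -0.4494] [-0.7675 -0.5731 -0.4552] [-0.6681 -0.6275 -0.5861] [-0.6586 -0.5523 -0.6295] [-0.5197 -0.4408 -0.8668] [-0.3321 -0.5803 -1.1008]
0 [array([-0.1249,  0.2987, -0.4083, -0.4443, -0.1874, -1.0375]), array([-0.0928,  0.1217, -0.3479, -0.1502, -0.4093, -1.3617])]
0.2 [array([-0.2797,  0.33  , -0.2488, -0.7332, -0.4592, -0.5124]), array([-0.2276,  0.1663, -0.1721, -0.4672, -0.6334, -0.8487])]
0.4 [array([-0.3726,  0.3789, -0.1455, -0.8036, -0.6729, -0.248 ]), array([-0.333 ,  0.2261, -0.044 , -0.6134, -0.8436, -0.5293])]
0.6 [array([-0.4281,  0.4381, -0.0435, -0.8089, -0.8645, -0.0696]), array([-0.4022,  0.2962,  0.0734, -0.6794, -1.0393, -0.3067])]
```

Run:
```python
from h import *
O=orient(YAW+.7,np.radians(41));d=R.from_rotvec(O).as_matrix()[:,2]
g=np.array([.6462,.1612,.127])+.0187*d
arm.set_gripper(.062)
arm.movel([.45,-.12,.30]) 
arm.reach(g-.11*d+[0,0,.0],O)
arm.movel(g,rate=.12,max_force=15)
arm.sleep(.2);f0=arm.read_state()["ft_force"]
arm.set_gripper(0,50);s=arm.read_state();print(s["width"],s["grasp_force"],s["tcp_pos"]-g,s["ft_force"]-f0,s["time_s"])
u=W(-1,0,0)-W(0,0,0)
print(arm.movel(g+[0,0,.048],rate=.06,max_force=15)); s=arm.read_state();print(s["tcp_pos"]-g,s["ft_force"]-f0,s["width"])
im=arm.grab_frame("scene")[100:240,240:380]
print(arm.movel(g+[0,0,.048]+u*.05,rate=.06,max_force=12)); s=arm.read_state();print(s["tcp_pos"]-g,s["ft_force"]-f0,s["width"],s["time_s"])
im2=arm.grab_frame("scene")[100:240,240:380]
cv2.imwrite("pics/c5.png",cv2.resize(np.hstack([im,im2])[:,:,::-1],(800,400),interpolation=cv2.INTER_CUBIC))
```

```text
0.03091372215671123 49.28098797798157 [ 0.0003 -0.0001  0.0004] [1.1189 0.1395 2.0333] 16.6083
False
[-0.0003 -0.      0.0474] [ 0.4552  0.2448 -3.7169] 0.030889111576073956
False
[-0.0497  0.0006  0.0482] [ 0.6497  1.503  -2.986 ] 0.030607478072394178 18.5917
```

View pics/c5.png

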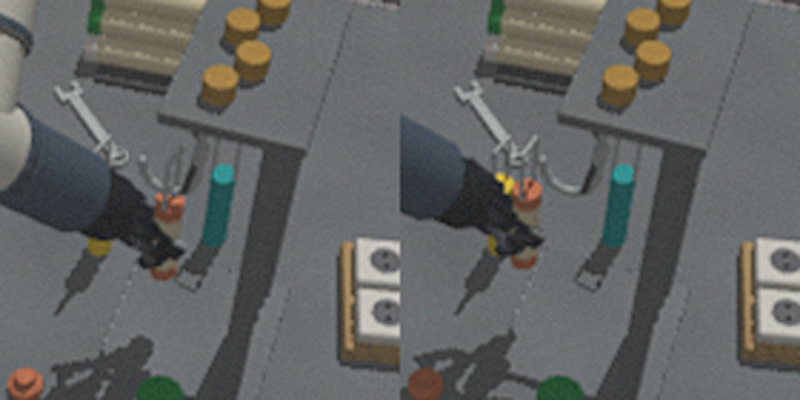

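Run:
```python
from h import *
s=arm.read_state();p=s["tcp_pos"]
u=W(-1,0,0)-W(0,0,0)
arm.movel(p+u*.06+[0,0,.0],rate=.12);arm.movel(p+u*.08+[0,0,.1],rate=.15)
O=orient(.3,np.radians(41));d=R.from_rotvec(O).as_matrix()[:,2]
S=np.array([.619,-.1817,0])
h=S+[0,0,.115]+.0187*d
print(arm.inverse_kinematics(h+[0,0,.13],O),arm.inverse_kinematics(h-[0,0,.04],O))
arm.reach(h+[0,0,.13],O);arm.movel(h,rate=.12);arm.sleep(.4)
im=snap("p0");im2=arm.grab_frame("scene")
s=arm.read_state();print(s["tcp_pos"]-h,s["width"],s["ft_force"],s["time_s"])
cv2.imwrite("pics/p0s_raw.png",im2[:,:,::-1])
b=im2[260:330,225:320]
cv2.imwrite("pics/c6.png",np.hstack([cv2.resize(im[0:260,130:390],(440,440),interpolation=cv2.INTER_CUBIC),cv2.resize(im2[235:330,225:303],(360,440),interpolation=cv2.INTER_CUBIC)])[:,:,::-1])
```

```text
[-0.2637  0.1518 -0.0607 -0.5141 -0.7937 -0.7486] [-0.3238  0.3476 -0.1993 -0.806  -0.5599 -0.3499]
[0.     0.     0.0001] 0.030800328418011103 [ 0.2855  0.3021 -2.2069] 23.2083
```

View pics/c6.png

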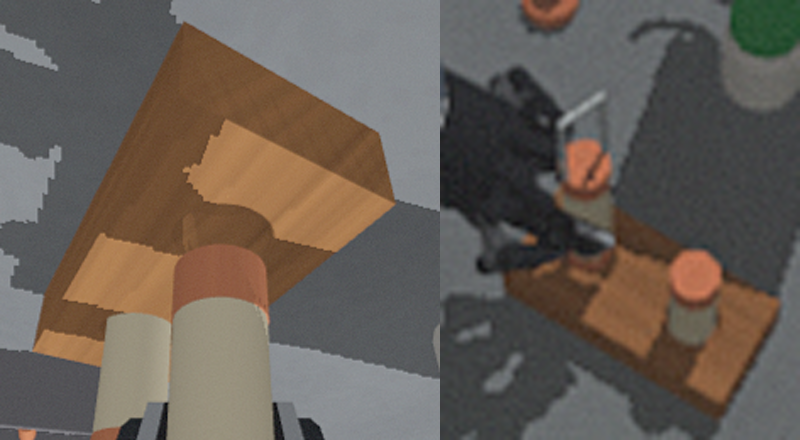

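Run:
```python
from h import *
C=cam("wrist",np.load("pics/p0_T.npy"))
a=np.linspace(0,2*np.pi,361)
def ext(x,y,z,r):
    q=np.array([proj(C,(x+r*np.cos(t),y+r*np.sin(t),z)) for t in a]);return np.array([q[:,0].min(),q[:,0].max(),q[:,1].min()])
k=440/260
ot=np.array([130+175/k,130+267/k,243/k]);os_=np.array([130+182/k,130+272/k,205/k])
print("tube",ext(.619,-.1817,.05,.016),ot,"sock",ext(.619,-.1817,.035,.018),os_)
for n,o,z,r in(("tube z.05",ot,.05,.016),("tube z.045",ot,.045,.016),("sock",os_,.035,.018)):
    s=least_squares(lambda p:ext(p[0],p[1],z,r)-o,[.619,-.1817],diff_step=1e-3);print(n,s.x,s.fun)
```

```text
tube [234.2954 288.7338 144.6499] [233.4091 287.7727 143.5909] sock [232.0753 290.8378 121.4637] [237.5455 290.7273 121.1364]
tube z.05 [ 0.6183 -0.1825] [-0.1534  0.1532  0.0349]
tube z.045 [ 0.624  -0.1807] [ 0.9843 -0.9832 -0.2148]
sock [ 0.6187 -0.1801] [-2.7652  2.758   0.6108]
```

Run:
```python
from h import *
s=arm.read_state();p=s["tcp_pos"]+[.0004,.0005,0]
arm.movel(p,rate=.03);arm.sleep(.3);f0=arm.read_state()["ft_force"]
for dz in(.010,.016,.022,.028,.034,.040,.046):
    hit=arm.movel(p-[0,0,dz],rate=.025,max_force=5);s=arm.read_state();print(dz,hit,s["tcp_pos"]-p,s["ft_force"]-f0)
    if hit:break
print(s["time_s"],s["width"])
im=snap("p1");im2=arm.grab_frame("scene")
cv2.imwrite("pics/c7.png",np.hstack([cv2.resize(im[0:260,130:390],(440,440),interpolation=cv2.INTER_CUBIC),cv2.resize(im2[235:330,225:303],(360,440),interpolation=cv2.INTER_CUBIC)])[:,:,::-1])
```

```text
0.01 False [-0.     -0.     -0.0102] [ 1.4703 -1.0879  1.2524]
0.016 False [-0.0001 -0.     -0.0162] [-0.0666 -1.2942  0.931 ]
0.022 False [-0.0001 -0.     -0.0223] [-0.0748 -1.8963  0.8916]
0.028 False [-0.0001 -0.     -0.0283] [ 0.3295 -1.478   1.8278]
0.034 False [-0.0001 -0.     -0.0343] [ 0.3142 -2.0575  0.6435]
0.04 False [-0.0001  0.     -0.0403] [-0.2886 -2.0865  0.3347]
0.046 True [ 0.0009 -0.0002 -0.0427] [-0.1519 -0.2639  6.7364]
26.5083 0.030776686998917106
```

Run:
```python
from h import *
arm.set_gripper(.065);arm.sleep(.3)
s=arm.read_state();d=R.from_rotvec(s["orientation"]).as_matrix()[:,2];print(s["grasp_force"],s["ft_force"])
arm.movel(s["tcp_pos"]-.13*d,rate=.1);arm.sleep(.4)
im=snap("p2");im2=arm.grab_frame("scene");print(arm.read_state()["time_s"])
cv2.imwrite("pics/c8.png",np.hstack([cv2.resize(im[:,100:400],(352,450),interpolation=cv2.INTER_CUBIC),cv2.resize(im2[110:335,215:435],(440,450),interpolation=cv2.INTER_CUBIC)])[:,:,::-1])
```

```text
0.0 [-0.1125  0.3357 -0.0565]
29.2833
```

View pics/c8.png

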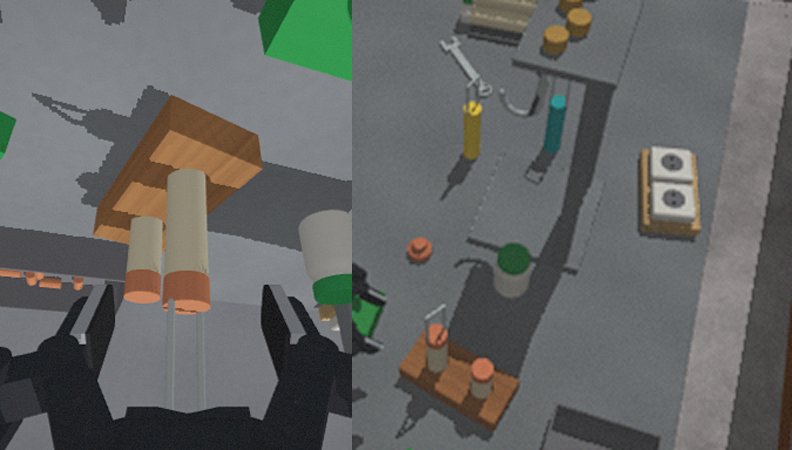

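The tube is standing upright in the socket with its eye up. The keeper is still open, the bystanders are where they were, and the gripper is clear.

```bash
python3 -c "
from plant import arm
print(arm.read_state()['ft_force']);print(arm.sign_off())"
```

```text
[-0.21426585  0.07253582  1.08144531]
the job is handed in; nothing more can be done
None
```

The job is handed in: the keeper clicked over and stayed open, and the tube came off the hook and now stands eye up on the floor of the empty socket, let go at about 29 s of the 64 s allowed, with nothing else seen to have moved.

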